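# Fit the pulley hub that matches the keyed test shaft

### The job

Three pulley hubs stand on the repair bench: find the one whose keyways line up with the two keys of the upright test shaft, and lower it over the shaft, with the keys in its keyways, until it sits fully home on the shaft's blue foot, then let go. Do not drop it on, and leave the other two hubs where they stand.

Things in the scene. Friction and masses are not known exactly. Their poses are not given: they have to be found in the camera images.
- shaft_seat (a point): Fixed upright steel shaft, 22 across, on a round blue foot 100 across, 12 thick. Point: on the shaft axis at the foot's top face, where the hub's underside comes to rest; z up. Shaft rises 58 above it (top 12 a cone). Two brass keys on opposite sides, along +x and -x: 6 thick, out to 25 from the axis, 34 high, slimmer up to 38. The right hub has 4 mm play along the keys, 6 mm across, 10 degrees in turn.
- hub_opposed_center (a point): Aluminium hub standing on end, a round collar 66 across (grip it there, any yaw), 50 high, 0.28 kg, bore 36 right through, two keyways on opposite sides, along +x and -x. Keyways: 18 wide, out to 29 from the axis, full height, a yellow paint mark on the rim at each. Point: hub's centre, on its axis, 25 above its underside; z up.
- hub_corner_center (a point): Aluminium hub standing on end, a round collar 66 across (grip it there, any yaw), 50 high, 0.28 kg, bore 36 right through, two keyways a quarter turn apart, along +x and +y. Keyways: 18 wide, out to 29 from the axis, full height, a yellow paint mark on the rim at each. Point: hub's centre, on its axis, 25 above its underside; z up.
- hub_single_center (a point): Aluminium hub standing on end, a round collar 66 across (grip it there, any yaw), 50 high, 0.28 kg, bore 36 right through, one keyway only, along +x. Keyways: 18 wide, out to 29 from the axis, full height, a yellow paint mark on the rim at each. Point: hub's centre, on its axis, 25 above its underside; z up.
Mind the look-alikes: they are no part of the job. Of the things shaped like the part that bears shaft_seat, the blue one is meant.

How it is judged (in metres and radians):
At the end, for the whole second after the job is handed in: The hub with two opposite keyways is on the shaft: centre within 10 mm of its axis, underside within 6 mm of the foot, upright within 7 degrees, keyways along the keys within 20 degrees, released, at rest; the other two hubs within 20 mm of their start (horizontal distance between hub_opposed_center and shaft_seat below 0.01 m and z of hub_opposed_center in the frame of shaft_seat between 0.02 and 0.031 m and angle between hub_opposed_center's own z axis and vertical below 0.12 rad and angle between the x axis of hub_opposed_center and the x axis of shaft_seat, either way round below 0.35 rad and linear speed of hub_opposed below 0.02 m/s and distance of each of hub_corner_center, hub_single_center from where it was at the start of the episode below 0.02 m); the robot touches nothing.
It fails at once if one of the other two hubs is moved by more than 20 mm (distance of any of hub_corner_center, hub_single_center from where it was at the start of the episode above 0.02 m).
It fails at once if the hub is dropped (falls free, out of the fingers, faster than 0.5 m/s) (linear speed of hub_opposed above 0.5 m/s and contact force between the fingers and hub_opposed below 0.1 N).
It also fails if it takes over 40 s, if anything falls off the work surface, if the arm or the gripper's body presses on something with over 40 N, if the wrist force passes 120 N, or if a joint passes its speed limit or range.

### The arm

A 6-joint arm with a two-finger parallel gripper is mounted at the origin on the work surface. World frame = base frame: x ahead of the robot, y to its left, z up, the work surface at z = 0. Lengths are in mm, angles in rad, forces in N, time in s.
With the tool pointing down it reaches from about 350 to 975 mm from the base axis. Payload 7.1 kg.
Tool frame: the origin (TCP) lies midway between the tips of the shut fingers; the grasp point (between the pads) lies 19 mm behind it (ctrl.grasp_offset is the distance from the TCP to the grasp point, in mm); z points along the fingers, y is the line along which they close (so a half turn about z gives the same grasp; the last joint's range is limited). The gripper opens to 88 mm and grips with 3 to 60 N. Pads are 20 mm wide; open, the fingers measure 115 mm over their backs; the gripper's body (75 mm by 178 mm) begins 61 mm behind the grasp point.
Start: joints at [1.157, 0.423, 1.63, -0, 1.089, -0.019], TCP at [240.357, 576.917, 201.075] pointing down, gripper open.
Joint ranges: [-3, 3], [-0.9, 2.11], [0.09, 2.58], [-1.31, 4.45], [0.11, 2.69], [-2.54, 2.54]. Speed limits (rad/s): [2.39, 2.39, 3.01, 3.14, 3.14, 3.14].

### API

Orientations are given as a rotation vector (axis times angle).
In Python, from workcell import sensors, viewer, ctrl gives the robot as it stands. The module is installed in compiled form; this text tells all that it offers.
- The arm moves only by the shell command python3 -m handwheel 'ROWS'. ROWS is JSON, a list of rows, each a list of 7 numbers: the shift along the tool's x, y, z in mm, then the turn, a rotation vector about the tool's x, y, z in rad, then the closure, from 0 (fully open) to 1 (shut). In form: [[x, y, z, rx, ry, rz, jaw], ...]. A call has 1 to 10 rows; each row shifts and turns the commanded pose from where the row before left it, along the tool's axes as they then stand; what a row does not reach is not made up. A row lasts 1/8 s, in which the tool goes at most 62.5 mm and 10.7 degrees, less where a joint would pass 70% of its speed; a pose out of reach is approached as far as the arm can. A call is refused whole if a number of a shift passes 62.5 or a number of a turn 0.188, either way. A call with a gripper value outside its range is refused whole. The fingers move at their own pace and stop on an object; the grip force is fixed at half the most. Time passes only in rows, so rows that do not move let the fingers close. It gives the time, the measured TCP pose, the force, the opening and the grip force at its end, in the units of the state.
- sensors.get_obs(): the state, without advancing time (a new reading comes with each control period).
- viewer.get_image(name): name is "scene" or "top"; returns a dict with "frame" (400x640x3 uint8, blue, green, red), "fov_y" (degrees; the focal length in pixels is half the picture's height over the tangent of half this angle, whatever the lens; pixels are square), "cx", "cy" (the principal point, pixels), "R" (3x3) and "t" (3): a world point X has camera coordinates R X + t. Camera axes: x right, y down, z forward; pixel columns grow to the right and rows downward; lengths in mm; the calibration is good to about 2 mm. A picture is of the moment at which its call begins. There is no depth.
- ctrl.close_job(): hands the job in; it is judged then, once.
The state is a dict: "t": time; "qpos": joint angles; "qvel": joint speeds; "joint_torque": joint torques, N m; "ee_pos": TCP position; "orientation": TCP orientation; "ft_force": force on the tool from outside, world axes, zero at the start; "moment": the same for the moment, N m; "width": finger opening in mm; "grasp_force": force on a finger pad.
Only numpy, scipy, OpenCV 4.12 (cv2) and the standard library are available. Lean on these libraries where they do the work, as an engineer would, in place of code of your own. Each camera call takes 0.05 s, during which the arm holds its last target. There are 200 camera calls.

## Working session

There is one attempt and no reset: what is moved stays moved. The work goes in short steps, Python scripts to look and compute and a shell command to move; the robot and the scene stay as the last step left them, time stands still between calls to the robot, and variables do not carry over. Pictures are saved under pics/ and viewed, at most 10 in all, crops included, and the job is handed in when it is done.

```bash
mkdir -p pics; python3 - <<'E'
from workcell import sensors, viewer, ctrl
import cv2, pickle
d={n:viewer.get_image(n) for n in("scene","top")}
pickle.dump(d,open("v0.pkl","wb"))
for n,v in d.items():
    cv2.imwrite(f"pics/{n}0.png",v["frame"]); print(n,v["fov_y"],v["cx"],v["cy"],v["R"],v["t"])
print(sensors.get_obs(),ctrl.grasp_offset)
E
```

```text
scene 42.08409105195631 316.3579420076341 200.51644205536454 [[-0.0394739   0.99914102  0.01261058]
 [ 0.55795814  0.03250981 -0.82923207]
 [-0.82892974 -0.02569684 -0.55876216]] [   9.82333371 -224.32744956 1741.25228912]
top 42.11923344403786 321.6914249113972 207.38226934827617 [[ 0.02466412 -0.99966983 -0.00720538]
 [-0.99735295 -0.02411252 -0.06859791]
 [ 0.06840152  0.00887822 -0.99761837]] [  24.72197391  477.84066867 1587.77541273]
{'t': 0.1, 'qpos': array([ 1.15698979e+00,  4.23751241e-01,  1.63058489e+00,  3.24468133e-05,
        1.08858706e+00, -1.89845081e-02]), 'qvel': array([ 0.00033688, -0.00150068, -0.00162339, -0.0004679 ,  0.00139624,
        0.00244293]), 'joint_torque': array([ 4.34576332e-04, -5.45618784e+01, -2.74327791e+01,  6.45427289e-02,
        1.87613012e-02, -6.01926718e-05]), 'ee_pos': array([240.15482755, 576.46350688, 200.39894633]), 'orientation': array([-6.16126162e-01, -3.08026259e+00,  2.03135821e-03]), 'ft_force': array([-0.14039672, -0.02431855, -0.53800918]), 'moment': array([-0.03995458,  0.05193515,  0.01152721]), 'grasp_force': 0.0, 'width': 88.02430625332418} 18.700000000000003
```

View pics/scene0.png

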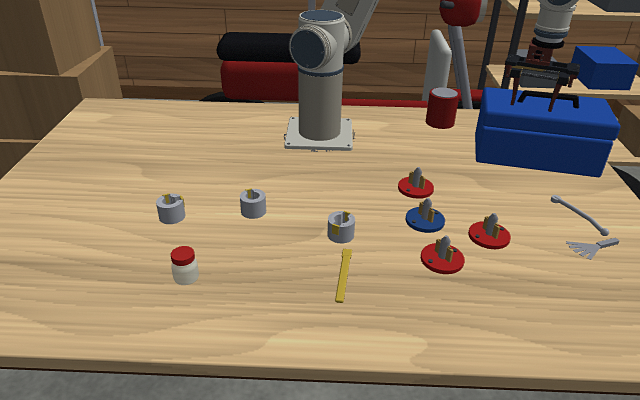

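View pics/top0.png

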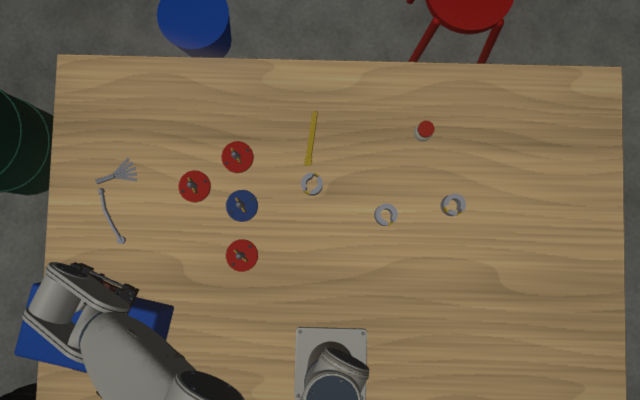

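The scene view shows three hubs at (171,208), (253,203) and (341,227), and the blue foot at (426,218) with red look-alikes around it. In the top view the hubs are at (312,184), (386,214) and (453,205), and the blue foot is at (242,205). I'll enlarge the top view to see the keyways.

```bash
python3 - <<'E'
import pickle,cv2,numpy as np
d=pickle.load(open("v0.pkl","rb"))
def crop(n,u,v,r=20,s=380): 
    f=d[n]["frame"][v-r:v+r,u-r:u+r]; return cv2.resize(f,(s,s),interpolation=cv2.INTER_CUBIC)
T=[crop("top",u,v,20,260) for u,v in((312,184),(386,214),(453,205))]
S=[crop("scene",u,v,20,260) for u,v in((341,227),(253,203),(171,208))]
cv2.imwrite("pics/c1.png",np.vstack([np.hstack(T),np.hstack(S)]))
cv2.imwrite("pics/c2.png",np.hstack([crop("top",242,205),crop("scene",426,216,25)]))
E
```

```text
(no output)
```

View pics/c1.png

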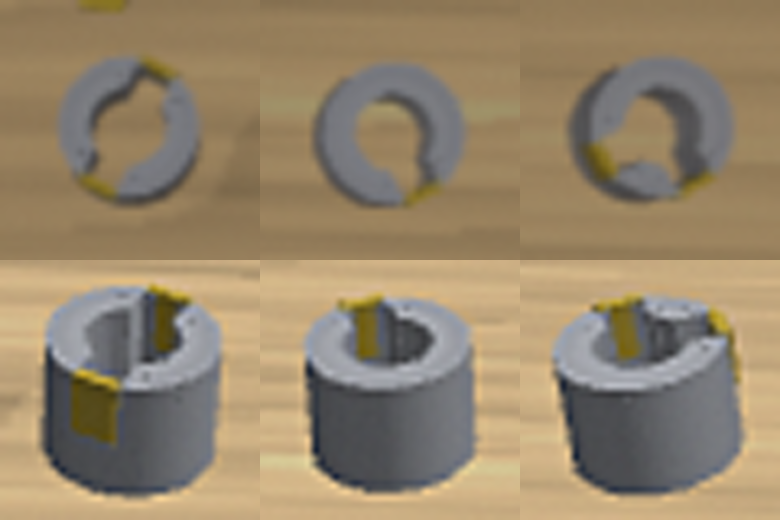

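View pics/c2.png

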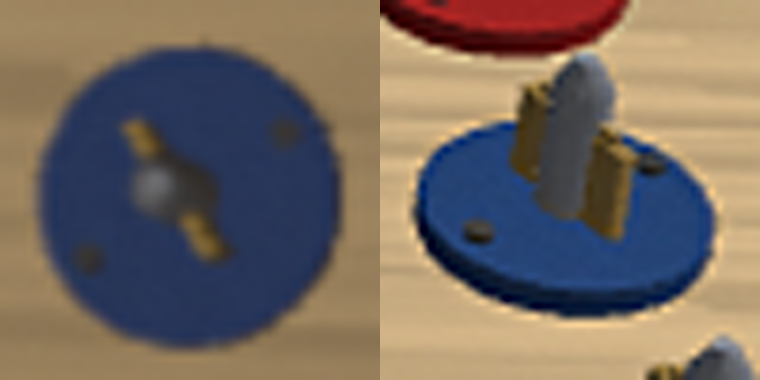

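The opposed hub is the one at top (312,184) and scene (341,227), with its marks on opposite sides. The keys are visible on the blue foot in both views. Next I'll measure positions and yaws.

```bash
cat > h.py <<'E'
import cv2,numpy as np
def cam(v):
    return (v["frame"].shape[0]/2/np.tan(np.radians(v["fov_y"]/2)),v["cx"],v["cy"],np.array(v["R"]),np.array(v["t"]))
def ray(v,p):
    f,cx,cy,R,t=cam(v); d=R.T@np.array([(p[0]-cx)/f,(p[1]-cy)/f,1]); return -R.T@t,d/np.linalg.norm(d)
def plane(v,p,z):
    o,d=ray(v,p); return o+d*(z-o[2])/d[2]
def tri(v1,p1,v2,p2):
    o,d=ray(v1,p1);q,e=ray(v2,p2)
    s=np.linalg.lstsq(np.c_[d,-e],q-o,rcond=None)[0]; a,b=o+s[0]*d,q+s[1]*e
    return (a+b)/2,np.linalg.norm(a-b)
def big(v,u,w,r=22,s=8):
    f=v["frame"][w-r:w+r,u-r:u+r]; return cv2.resize(f,None,fx=s,fy=s,interpolation=cv2.INTER_CUBIC),lambda p:np.array([(p[0]+.5)/s-.5+u-r,(p[1]+.5)/s-.5+w-r])
def hsv(b): return cv2.cvtColor(b,cv2.COLOR_BGR2HSV)
def blobs(m,n=1):
    c=cv2.findContours(m.astype(np.uint8),cv2.RETR_EXTERNAL,cv2.CHAIN_APPROX_NONE)[0]
    return sorted(c,key=cv2.contourArea)[::-1][:n]
def cen(c):
    m=cv2.moments(c); return np.array([m["m10"],m["m01"]])/m["m00"]
E
python3 - <<'E'
import pickle; from h import *
d=pickle.load(open("v0.pkl","rb")); T,S=d["top"],d["scene"]
np.set_printoptions(precision=2,suppress=True)
# foot: blue ellipse both views
P={}
for n,v,u,w in(("t",T,242,205),("s",S,426,216)):
    b,g=big(v,u,w,27); H=hsv(b); m=(H[...,0]>100)&(H[...,0]<125)&(H[...,1]>130)
    h=cv2.convexHull(blobs(m)[0]); e=cv2.fitEllipse(h); P[n]=g(e[0]); print("foot",n,P[n],np.array(e[1])/8,e[2])
    y=(H[...,0]>12)&(H[...,0]<28)&(H[...,1]>130)
    rr=np.indices(y.shape); cc=(np.array(y.shape)/2)
    y&=np.hypot(rr[0]-cc[0],rr[1]-cc[1])<100
    for c in blobs(y,2): print(" key",g(cen(c)),cv2.contourArea(c)/64)
    if n=="t": K=[g(cen(c)) for c in blobs(y,2)]
print("foot tri",tri(T,P["t"],S,P["s"]))
a,b_=[plane(T,k,12+36) for k in K]; print("keys",a,b_,"yaw",np.degrees(np.arctan2(*(a-b_)[1::-1])))
# hub
for n,v,u,w in(("t",T,312,184),("s",S,341,227)):
    b,g=big(v,u,w,20); H=hsv(b)
    y=(H[...,0]>18)&(H[...,0]<32)&(H[...,1]>130)
    top=((H[...,1]<80)&(H[...,2]>(118 if n=="t" else 130)))
    print(n,"gray levels",np.percentile(H[...,2][H[...,1]<80],[5,25,50,75,95]))
    h=cv2.convexHull(blobs(top)[0]); e=cv2.fitEllipse(h); P[n]=g(e[0]); print("hubtop",P[n],np.array(e[1])/8,e[2])
    Y=[c for c in blobs(y,3) if cv2.contourArea(c)>64]
    for c in Y: print(" mark",g(cen(c)),cv2.contourArea(c)/64,g(cv2.boundingRect(c)[:2]))
    if n=="t": M=[g(cen(c)) for c in Y[:2]]
    cv2.ellipse(b,e,(0,0,255),1); cv2.imwrite(f"pics/hub_{n}.png",b)
print("hub tri",tri(T,P["t"],S,P["s"]),plane(T,P["t"],50),plane(S,P["s"],50))
try:
    a,b_=[plane(T,k,50) for k in M]; print("marks",a,b_,(a+b_)/2,"yaw",np.degrees(np.arctan2(*(a-b_)[1::-1])))
except Exception as x: print(x)
import glob
cv2.imwrite("pics/hubs.png",np.hstack([cv2.imread(f"pics/hub_{n}.png") for n in "ts"]))
E
```

```text
foot t [241.57 205.21] [29.96 30.18] 43.610477447509766
 key [242.98 209.23] 7.0
 key [236.79 199.19] 4.171875
foot s [424.76 219.2 ] [25.3  39.45] 99.601806640625
 key [430.46 214.78] 57.7109375
 key [420.09 208.73] 24.3828125
foot tri (array([478.7 , 286.83,   4.95]), np.float64(1.2845629997191488))
keys [463.57 274.44  48.  ] [493.63 294.3   48.  ] yaw -146.55291318480508
t gray levels [ 78. 115. 125. 128. 139.]
hubtop [314.98 184.49] [13.94 19.34] 38.507408142089844
 mark [307.48 164.37] 11.09375 [303.69 163.56]
 mark [306.5  192.13] 9.546875 [303.94 190.56]
 mark [315.94 173.89] 8.1328125 [313.69 172.19]
s gray levels [ 71.  84. 113. 161. 178.]
hubtop [341.35 227.23] [30.31 34.36] 18.53483009338379
 mark [335.   228.86] 61.7265625 [331.56 223.56]
 mark [346.09 214.81] 26.6484375 [343.56 210.31]
hub tri (array([547.21,  65.81,  21.5 ]), np.float64(13.978416102843893)) [543.9   58.17  50.  ] [585.12  71.67  50.  ]
marks [604.87  82.54  50.  ] [519.99  83.27  50.  ] [562.43  82.9   50.  ] yaw -0.4916050225418696
```

View pics/hubs.png

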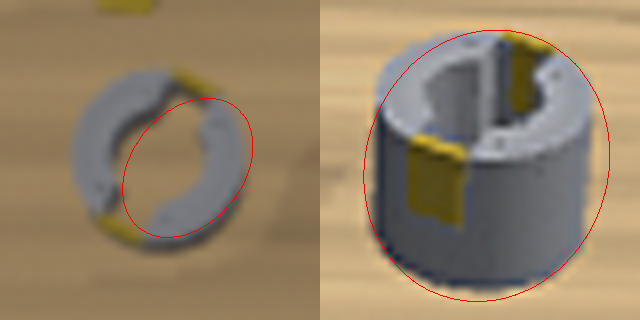

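The ellipse fits were wrong: the top view caught only half the rim and the scene view took in the side wall. The marks in the top view are fine at (306.5,192.1) and (315.9,173.9). I'll refit the rim and triangulate the marks and keys as a check.

```bash
python3 - <<'E'
import pickle; from h import *
d=pickle.load(open("v0.pkl","rb")); T,S=d["top"],d["scene"]
np.set_printoptions(precision=2,suppress=True)
P={}; out=[]
for n,v,u,w in(("t",T,312,184),("s",S,341,227)):
    b,g=big(v,u,w,20); H=hsv(b)
    top=(H[...,1]<70)&(H[...,2]>(100 if n=="t" else 145))
    cs=[c for c in blobs(top,6) if cv2.contourArea(c)>15*64]
    h=cv2.convexHull(np.vstack(cs)); e=cv2.fitEllipse(h); P[n]=g(e[0]); print("hubtop",n,len(cs),P[n],np.array(e[1])/8,e[2])
    cv2.ellipse(b,e,(0,0,255),1); cv2.drawContours(b,cs,-1,(0,255,0),1); out.append(b)
cv2.imwrite("pics/hubs2.png",np.hstack(out))
print("hub tri",tri(T,P["t"],S,P["s"]),plane(T,P["t"],50),plane(S,P["s"],50))
a,b_=[plane(T,k,50) for k in((315.94,173.89),(306.5,192.13))]; print("marks",a,b_,(a+b_)/2,"yaw",np.degrees(np.arctan2(*(a-b_)[1::-1])),np.linalg.norm(a-b_))
print("foot top view z12",plane(T,(241.57,205.21),12))
# shaft tip: brightest grey tip; top view cone apex & scene apex
b,g=big(S,426,216,27);cv2.imwrite("pics/shaft_s.png",b)
E
```

```text
hubtop t 2 [311.34 182.89] [21.77 22.68] 92.36759948730469
hubtop s 2 [341.03 226.36] [31.67 34.11] 172.43072509765625
hub tri (array([551.16,  70.92,  27.14]), np.float64(1.784158206971692)) [548.5   69.33  50.  ] [581.76  70.92  50.  ]
marks [576.33  56.07  50.  ] [520.01  83.26  50.  ] [548.17  69.66  50.  ] yaw -25.770999879288805 62.539598640974205
foot top view z12 [478.15 285.04  12.  ]
```

View pics/hubs2.png

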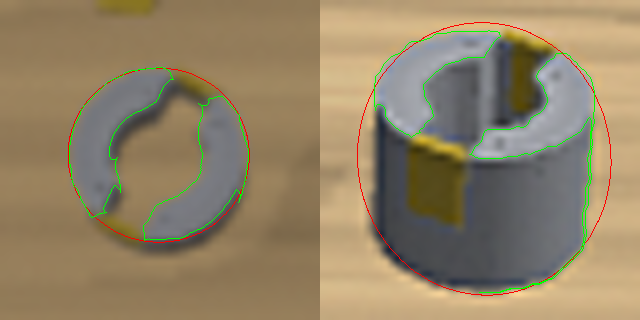

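The top-view hub fit is good: centre about (548.4, 69.5), keyway yaw about -25.8°. The shaft is at about (478.4, 285), key yaw about 33.4°. The tool's closing direction (67.4°) is already square to the hub's keyways, so I'll move over the hub.

```bash
python3 -m handwheel '[[-24,-17.5,0,0,0,0,0],[-24,-17.5,0,0,0,0,0],[-24,-17.5,0,0,0,0,0],[-24,-17.5,0,0,0,0,0],[-24,-17.5,0,0,0,0,0],[-24,-17.5,0,0,0,0,0],[-24,-17.5,0,0,0,0,0],[-24,-17.5,0,0,0,0,0],[-24,-17.5,0,0,0,0,0],[-24,-17.5,0,0,0,0,0]]'
python3 -m handwheel '[[-24,-17.5,0,0,0,0,0],[-24,-17.5,0,0,0,0,0],[-24,-17.5,0,0,0,0,0],[-24,-17.5,0,0,0,0,0],[-24,-17.5,0,0,0,0,0],[-24,-17.5,0,0,0,0,0],[-24,-17.5,0,0,0,0,0],[-24,-17.5,0,0,0,0,0],[-24,-17.5,0,0,0,0,0],[0,0,0,0,0,0,0]]'
cat >> h.py <<'E'
from scipy.spatial.transform import Rotation as Ro
def togo(x,y,z=None,yaw=None):
    "remaining move to TCP target in tool axes; yaw = wanted heading of tool y, deg"
    from workcell import sensors
    o=sensors.get_obs(); R=Ro.from_rotvec(o["orientation"]).as_matrix(); p=o["ee_pos"]
    t=np.array([x,y,p[2] if z is None else z]); w=np.degrees(np.arctan2(R[1,1],R[0,1]))
    print("t",round(o["t"],2),"p",p.round(1),"yaw",w.round(2),"zaxis",R[:,2].round(4),"tool move",(R.T@(t-p)).round(1),"rz",None if yaw is None else round(-np.radians((yaw-w+90)%180-90),3),"w",o["width"].round(1),"gf",round(float(o["grasp_force"]),1),"F",o["ft_force"].round(1))
E
python3 - <<'E'
import pickle; from h import *
togo(548.4,69.5)
d=pickle.load(open("v0.pkl","rb")); T,S=d["top"],d["scene"]
b,g=big(S,341,227,20);H=hsv(b);m=((H[...,1]<70)&(H[...,2]>145)).astype(np.uint8)
m=cv2.morphologyEx(m,cv2.MORPH_OPEN,np.ones((21,21)))
e=cv2.fitEllipse(cv2.convexHull(np.vstack(blobs(m,2)))); p=g(e[0]); print(p,np.array(e[1])/8,e[2]); print(tri(T,(311.34,182.89),S,p),plane(S,p,50))
# foot top face in scene: centre from rim extremes of the upper (brighter) blue face
b,g=big(S,426,216,27);H=hsv(b);B=(H[...,0]>100)&(H[...,0]<125)&(H[...,1]>130)
print("blue V",np.percentile(H[...,2][B],[5,15,25,50,75,95]))
m=(B&(H[...,2]>np.percentile(H[...,2][B],35)-12)).astype(np.uint8)
e=cv2.fitEllipse(cv2.convexHull(blobs(m)[0]));p=g(e[0]);print(p,np.array(e[1])/8,tri(T,(241.57,205.21),S,p),plane(S,p,12))
E
```

```text
t: 1.35
ee_pos: [394.8, 322.0, 200.8]
orientation: [-0.616, -3.08, 0.001]
ft_force: [0.0, -0.5, -0.4]
width: 87.8
grasp_force: 0.0
t: 2.6
ee_pos: [533.9, 93.4, 200.8]
orientation: [-0.62, -3.08, 0.0]
ft_force: [-0.1, 0.1, -0.4]
width: 87.9
grasp_force: 0.0Traceback (most recent call last):
  File "<stdin>", line 2, in <module>
  File "h.py", line 26, in togo
    print("t",round(o["t"],2),"p",p.round(1),"yaw",w.round(2),"zaxis",R[:,2].round(4),"tool move",(R.T@(t-p)).round(1),"rz",None if yaw is None else round(-np.radians((yaw-w+90)%180-90),3),"w",o["width"].round(1),"gf",round(float(o["grasp_force"]),1),"F",o["ft_force"].round(1))
                                                                                                                                                                                                 ^^^^^^^^^^^^^^^^
AttributeError: 'float' object has no attribute 'round'
```

```bash
sed -i 's/o\["width"\].round(1)/round(float(o["width"]),1)/' h.py
python3 - <<'E'
import pickle; from h import *
togo(548.4,69.5)
d=pickle.load(open("v0.pkl","rb")); T,S=d["top"],d["scene"]
b,g=big(S,341,227,20);H=hsv(b);m=((H[...,1]<70)&(H[...,2]>145)).astype(np.uint8)
m=cv2.morphologyEx(m,cv2.MORPH_OPEN,np.ones((21,21)))
e=cv2.fitEllipse(cv2.convexHull(np.vstack(blobs(m,2)))); p=g(e[0]); print(p,np.array(e[1])/8,e[2]); print(tri(T,(311.34,182.89),S,p),plane(S,p,50))
b,g=big(S,426,216,27);H=hsv(b);B=(H[...,0]>100)&(H[...,0]<125)&(H[...,1]>130)
print("blue V",np.percentile(H[...,2][B],[5,15,25,50,75,95]))
m=(B&(H[...,2]>np.percentile(H[...,2][B],35)-12)).astype(np.uint8)
e=cv2.fitEllipse(cv2.convexHull(blobs(m)[0]));p=g(e[0]);print(p,np.array(e[1])/8,tri(T,(241.57,205.21),S,p),plane(S,p,12))
E
```

```text
t 2.6 p [533.9  93.4 200.8] yaw 67.24 zaxis [-3.e-04 -1.e-04 -1.e+00] tool move [-22.6 -16.4  -0. ] rz None w 87.9 gf 0.0 F [-0.1  0.1 -0.4]
[341.1038475  218.24632072] [15.54022121 28.10265541] 94.37673950195312
(array([548.55759451,  70.21467983,  49.64779378]), np.float64(1.7622697127178995)) [549.01289282  71.0826479   50.        ]
blue V [ 47.  68. 108. 117. 119. 125.]
[425.07741737 217.71385193] [21.38619614 39.02193451] (array([478.45169834, 286.59394257,   9.44690402]), np.float64(2.258783708987145)) [481.88248627 286.95482757  12.        ]
```

```bash
python3 -m handwheel '[[-12,-8,0,0,0,0,0],[-10.5,-7.7,0,0,0,0,0],[0,0,30,0,0,0,0],[0,0,30,0,0,0,0],[0,0,30,0,0,0,0],[0,0,30,0,0,0,0],[0,0,0,0,0,0,0]]'
python3 - <<'E'
from h import *; from workcell import viewer
togo(548.6,70.2,14)
b=big(viewer.get_image("scene"),341,215,40)[0]; t=big(viewer.get_image("top"),312,184,40)[0]
cv2.imwrite("pics/pre.png",cv2.resize(np.hstack([b,t]),(800,400)))
E
```

```text
t: 3.48
ee_pos: [546.5, 71.2, 79.2]
orientation: [-0.615, -3.076, 0.002]
ft_force: [-0.1, -0.2, 0.1]
width: 87.8
grasp_force: 0.0
t 3.48 p [546.5  71.2  79.2] yaw 67.4 zaxis [-4.5e-03 -5.0e-04 -1.0e+00] tool move [-2.6 -0.  65.2] rz None w 87.8 gf 0.0 F [-0.1 -0.2  0.1]
```

View pics/pre.png

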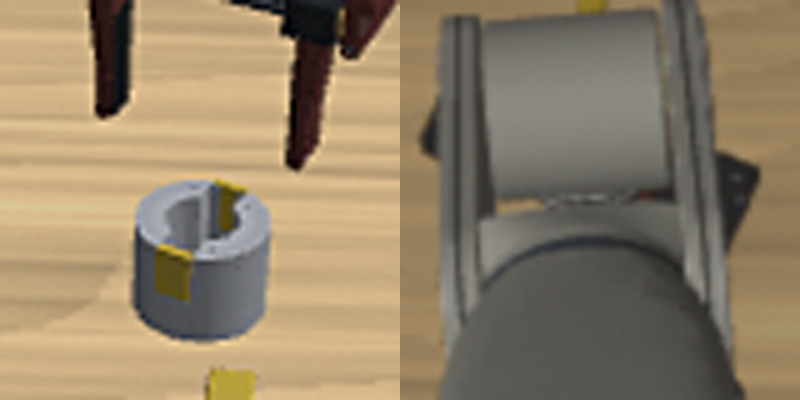

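The fingers are above the hub on either side of it, clear of both the rim and the yellow strip. I'll settle and descend.

```bash
python3 -m handwheel '[[0,0,0,0,0,0,0],[0,0,0,0,0,0,0]]'; python3 -c "from h import *; togo(548.6,70.2,14)"
```

```text
t: 3.82
ee_pos: [548.9, 71.6, 82.2]
orientation: [0.616, 3.079, 0.001]
ft_force: [-0.2, 0.2, -0.2]
width: 88.1
grasp_force: 0.0
t 3.83 p [548.9  71.6  82.2] yaw 67.39 zaxis [ 2.e-03  2.e-04 -1.e+00] tool move [-0.1 -1.4 68.2] rz None w 88.1 gf 0.0 F [-0.2  0.2 -0.2]
```

```bash
python3 -m handwheel '[[0,-1,17,0,0,0,0],[0,0,17,0,0,0,0],[0,0,17,0,0,0,0],[0,0,16,0,0,0,0],[0,0,0,0,0,0,0],[0,0,0,0,0,0,0]]' && python3 -m handwheel '[[0,0,0,0,0,0,0.1],[0,0,0,0,0,0,0.2],[0,0,0,0,0,0,0.25],[0,0,0,0,0,0,0.35],[0,0,0,0,0,0,0.35],[0,0,0,0,0,0,0.35],[0,0,0,0,0,0,0.35]]'; python3 -c "from h import *; togo(548.6,70.2,14)"
```

```text
t: 4.58
ee_pos: [547.9, 70.6, 14.0]
orientation: [-0.616, -3.081, 0.0]
ft_force: [-0.1, -0.0, 0.2]
width: 87.8
grasp_force: 0.0
t: 5.45
ee_pos: [548.2, 70.7, 14.5]
orientation: [0.616, 3.08, 0.001]
ft_force: [0.0, 2.9, 4.4]
width: 65.7
grasp_force: 30.0
t 5.45 p [548.2  70.7  14.5] yaw 67.37 zaxis [ 1.e-03  3.e-04 -1.e+00] tool move [-0.6 -0.3  0.5] rz None w 65.7 gf 30.0 F [0.  2.9 4.4]
```

Grip holds at 30 N with width 65.7 mm. Next: lift and turn by +59.3° world, which is rz -1.034.

```bash
python3 -m handwheel '[[0,0,-8,0,0,0,0.35],[0,0,-16,0,0,0,0.35],[0,0,-20,0,0,0,0.35],[0,0,-20,0,0,0,0.35],[0,0,-20,0,0,0,0.35],[0,0,-16,0,0,0,0.35],[0,0,0,0,0,0,0.35]]' && python3 -m handwheel '[[0,0,0,0,0,-0.1,0.35],[0,0,0,0,0,-0.1,0.35],[0,0,0,0,0,-0.1,0.35],[0,0,0,0,0,-0.1,0.35],[0,0,0,0,0,-0.1,0.35],[0,0,0,0,0,-0.1,0.35],[0,0,0,0,0,-0.1,0.35],[0,0,0,0,0,-0.1,0.35],[0,0,0,0,0,-0.1,0.35],[0,0,0,0,0,-0.134,0.35]]'; python3 -m handwheel '[[0,0,0,0,0,0,0.35],[0,0,0,0,0,0,0.35]]'; python3 -c "from h import *; togo(478.1,285.6,None,126.6)"
```

```text
t: 6.32
ee_pos: [548.6, 70.6, 115.6]
orientation: [0.616, 3.078, 0.001]
ft_force: [-0.2, 0.6, -3.8]
width: 65.4
grasp_force: 30.0
t: 7.58
ee_pos: [547.0, 70.4, 113.2]
orientation: [0.993, -2.979, -0.001]
ft_force: [-0.2, 0.0, -4.0]
width: 65.6
grasp_force: 30.0
t: 7.82
ee_pos: [547.4, 70.5, 113.7]
orientation: [0.983, -2.983, -0.0]
ft_force: [0.8, -0.2, -3.7]
width: 65.0
grasp_force: 30.0
t 7.83 p [547.4  70.5 113.7] yaw 126.47 zaxis [-8.e-04 -1.e-04 -1.e+00] tool move [-72.2 214.2   0. ] rz -0.002 w 65.0 gf 30.0 F [ 0.8 -0.2 -3.7]
```

```bash
python3 -m handwheel '[[-4,11,0,0,0,0,0.35],[-7,21,0,0,0,0,0.35],[-8,24,0,0,0,0,0.35],[-8,24,0,0,0,0,0.35],[-9,27,0,0,0,0,0.35],[-9,27,0,0,0,0,0.35],[-8,24,0,0,0,0,0.35],[-8,24,0,0,0,0,0.35],[-7,21,0,0,0,0,0.35],[-4,11,0,0,0,0,0.35]]';python3 -m handwheel '[[0,0,0,0,0,0,0.35],[0,0,0,0,0,0,0.35],[0,0,0,0,0,0,0.35]]';
python3 - <<'E'
from h import *; from workcell import viewer
togo(478.1,285.6,28,126.6)
v=viewer.get_image("scene"); import pickle; pickle.dump(v,open("v1.pkl","wb"))
cv2.imwrite("pics/above.png",big(v,426,200,36)[0])
E
```

```text
t: 9.07
ee_pos: [477.1, 286.6, 114.1]
orientation: [0.988, -2.982, -0.0]
ft_force: [0.4, -0.5, -3.0]
width: 65.6
grasp_force: 30.0
t: 9.45
ee_pos: [478.0, 284.6, 114.1]
orientation: [0.986, -2.983, 0.0]
ft_force: [-0.9, 0.2, -3.6]
width: 66.0
grasp_force: 30.0
t 9.45 p [478.  284.6 114.1] yaw 126.57 zaxis [-1.e-04 -2.e-04 -1.e+00] tool move [-0.7  0.8 86.1] rz -0.001 w 66.0 gf 30.0 F [-0.9  0.2 -3.6]
```

View pics/above.png

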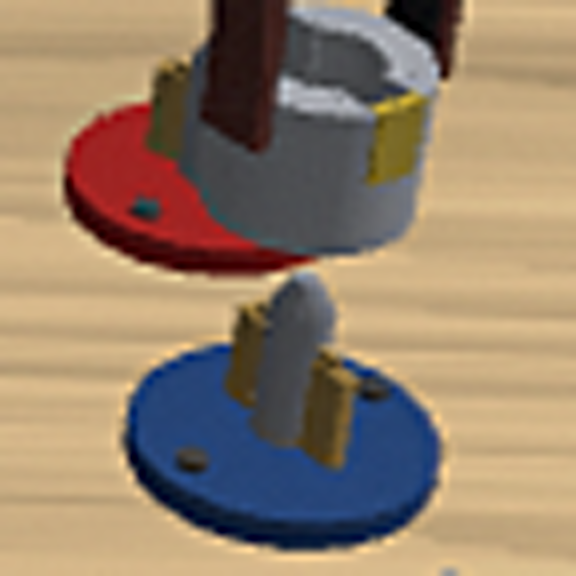

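The hub hangs upright over the shaft: its lower edge spans 185–420, centred at 302, and the shaft tip is also at 302. The front mark is on the front key's side. I'll descend in small steps.

```bash
python3 -m handwheel '[[-0.5,0.5,8,0,0,0,0.35],[0,0,8,0,0,0,0.35],[0,0,8,0,0,0,0.35],[0,0,8,0,0,0,0.35],[0,0,6,0,0,0,0.35],[0,0,4,0,0,0,0.35],[0,0,4,0,0,0,0.35],[0,0,0,0,0,0,0.35]]'; python3 -c "from h import *; togo(478.1,285.6,28,126.6)"
```

```text
t: 10.5
ee_pos: [477.8, 285.9, 67.9]
orientation: [0.987, -2.982, 0.0]
ft_force: [-0.1, 0.2, -3.3]
width: 65.6
grasp_force: 30.0
t 10.5 p [477.8 285.9  67.9] yaw 126.62 zaxis [-4.e-04 -2.e-04 -1.e+00] tool move [-0.1 -0.4 39.9] rz 0.0 w 65.6 gf 30.0 F [-0.1  0.2 -3.3]
```

```bash
python3 -m handwheel '[[0,0,3,0,0,0,0.35],[0,0,3,0,0,0,0.35],[0,0,3,0,0,0,0.35],[0,0,0,0,0,0,0.35]]'; python3 -c "from h import *; togo(478.1,285.6,28,126.6)"
```

```text
t: 11.0
ee_pos: [477.7, 285.8, 58.8]
orientation: [0.987, -2.982, 0.0]
ft_force: [0.2, 0.9, -4.0]
width: 65.2
grasp_force: 30.0
t 11.0 p [477.7 285.8  58.8] yaw 126.63 zaxis [-5.e-04 -3.e-04 -1.e+00] tool move [-0.2 -0.4 30.8] rz 0.0 w 65.2 gf 30.0 F [ 0.2  0.9 -4. ]
```

```bash
python3 -m handwheel '[[0,0,4,0,0,0,0.35],[0,0,4,0,0,0,0.35],[0,0,4,0,0,0,0.35],[0,0,4,0,0,0,0.35],[0,0,4,0,0,0,0.35],[0,0,3,0,0,0,0.35],[0,0,2,0,0,0,0.35],[0,0,0,0,0,0,0.35]]'; python3 -c "from h import *; togo(478.1,285.6,28,126.6)"
```

```text
t: 12.0
ee_pos: [477.9, 285.9, 34.0]
orientation: [0.987, -2.982, 0.0]
ft_force: [-0.4, -0.4, -3.6]
width: 65.8
grasp_force: 30.0
t 12.0 p [477.9 285.9  34. ] yaw 126.63 zaxis [-2.e-04 -1.e-04 -1.e+00] tool move [ 0.  -0.4  6. ] rz 0.0 w 65.8 gf 30.0 F [-0.4 -0.4 -3.6]
```

```bash
python3 -m handwheel '[[0,0,2,0,0,0,0.35],[0,0,2,0,0,0,0.35],[0,0,1.5,0,0,0,0.35],[0,0,1,0,0,0,0.35],[0,0,0,0,0,0,0.35]]';python3 -m handwheel '[[0,0,0.6,0,0,0,0.35],[0,0,0,0,0,0,0.35]]';python3 -m handwheel '[[0,0,0.6,0,0,0,0.35],[0,0,0,0,0,0,0.35]]'
```

```text
t: 12.62
ee_pos: [477.9, 285.9, 27.5]
orientation: [0.987, -2.982, 0.0]
ft_force: [-0.1, -0.4, -3.1]
width: 65.1
grasp_force: 30.0
t: 12.88
ee_pos: [478.0, 285.9, 27.0]
orientation: [-0.987, 2.982, -0.0]
ft_force: [-0.8, -0.4, -3.4]
width: 65.7
grasp_force: 30.0
t: 13.12
ee_pos: [478.0, 286.0, 26.5]
orientation: [-0.987, 2.982, 0.0]
ft_force: [-1.1, -0.2, -1.1]
width: 65.5
grasp_force: 30.0
```

Contact is starting: the force has moved from -3.4 to -1.1 N at the expected height. One more small step, then check the force.

```bash
python3 -m handwheel '[[0,0,0.6,0,0,0,0.35],[0,0,0,0,0,0,0.35]]'
```

```text
t: 13.38
ee_pos: [478.1, 286.0, 26.5]
orientation: [-0.987, 2.982, 0.0]
ft_force: [-2.2, -0.9, 5.9]
width: 65.3
grasp_force: 30.0
```

Seated: force +5.9 N and z has stopped at 26.5. Opening slowly, then backing off upward.

```bash
python3 -m handwheel '[[0,0,0,0,0,0,0.24],[0,0,0,0,0,0,0.2],[0,0,0,0,0,0,0.1],[0,0,0,0,0,0,0],[0,0,0,0,0,0,0],[0,0,0,0,0,0,0]]' && python3 -m handwheel '[[0,0,-6,0,0,0,0],[0,0,-12,0,0,0,0],[0,0,-25,0,0,0,0],[0,0,-30,0,0,0,0],[0,0,-30,0,0,0,0],[0,0,-30,0,0,0,0],[0,0,-20,0,0,0,0],[0,0,0,0,0,0,0]]'
python3 - <<'E'
from h import *; from workcell import viewer
togo(478,286)
v=viewer.get_image("scene"); cv2.imwrite("pics/end.png",big(v,400,215,40)[0][:600])
E
```

```text
t: 14.12
ee_pos: [478.0, 285.9, 25.8]
orientation: [-0.987, 2.982, -0.0]
ft_force: [0.1, 0.6, 0.3]
width: 88.2
grasp_force: 0.0
t: 15.12
ee_pos: [479.1, 286.6, 181.1]
orientation: [-0.986, 2.978, 0.001]
ft_force: [-0.2, 0.1, 0.2]
width: 87.9
grasp_force: 0.0
t 15.12 p [479.1 286.6 181.1] yaw 126.62 zaxis [ 0.0038  0.0022 -1.    ] tool move [ 1.2  0.2 -0. ] rz None w 87.9 gf 0.0 F [-0.2  0.1  0.2]
```

View pics/end.png

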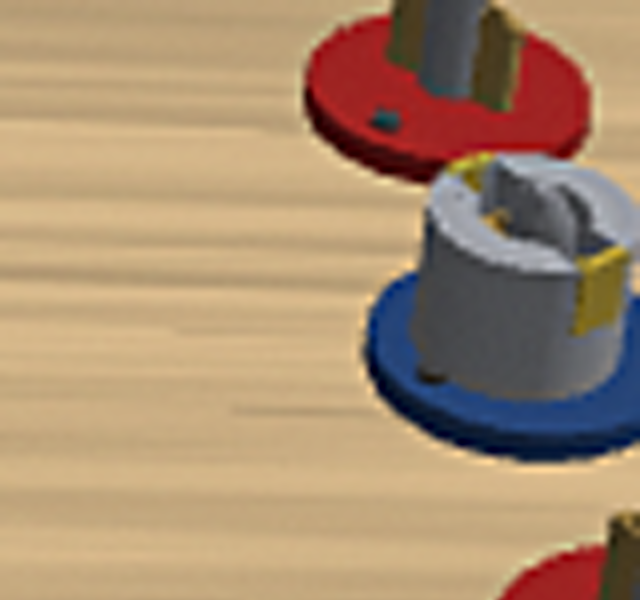

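The hub sits upright and flat on the blue foot, lower edge near (520,395). The shaft and brass keys are inside its keyways, and the gripper is clear. Handing in.

```bash
python3 -m handwheel '[[0,0,0,0,0,0,0],[0,0,0,0,0,0,0]]' >/dev/null; python3 -c "from workcell import ctrl; print(ctrl.close_job())"
```

```text
the job is handed in; nothing more can be done
None
```

The opposed-keyway hub is fully home on the blue foot with the keys in its keyways, let go with no drop, and the arm never went near the other two hubs; I handed the job in after about 15 of the 40 s, but no verdict came back.

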